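# Cycle the oven-door dampers and reject the one that binds

## Task

Test the three oven-door dampers held in the clips, from your left to your right: push each rod fully home, then draw it out as far as it will go. Exactly one of them binds part-way: push its rod fully home again, take that damper out of its clips by rolling it sideways through their open side, and lay it flat in the shallow steel tray. Leave the two sound dampers in their clips with the rods fully out, and do not disturb the other things on the bench.

Things in the scene. Friction and masses are not known exactly. Their poses are not given: they have to be found in the camera images.
- tube_left (a point): Centre of the tube of the left damper (the leftmost seen from the robot (largest y)): a loose steel tube 30 mm in diameter, 110 mm long, about 0.3 kg, lying level with a sliding rod in its front end. x axis along the tube, pointing away from the rod end; z up while it is in its clips (45 mm above the table there).
- knob_left (a point): Centre of the round brass knob on the end of the left damper's rod: 22 mm in diameter, 18 mm long along the tube's axis, at the tube axis' height. It lies 80 mm from the tube's centre towards -x of the tube (towards the robot) when the rod is fully home, and farther by the joint value. The 8 mm rod between knob and tube is bare.
- rod_left (a joint): How far the left damper's rod is out, m: 0 fully home, 0.062 fully out on a sound damper. It stays where left (about 2 N of friction). A binding one stops dead some 20 mm short of fully out. Starts 10 to 22 mm out.
- seat_left (a point): Where the centre of the left tube sits in its holder; axes as the tube's: x away from the knob end, y to the holder's closed side, z up. Moved level 36 mm towards -y (the clips' open side, past a sprung lower lip that gives way at about 10 N), the tube is free to be lifted.
- cradle_left: The left holder, fixed; axes as its seat; origin under its centre. Two C clips 10 mm wide, 38 mm either side of centre along x, leave the tube's middle 60 mm free to grasp from above. They have a wall on +y and a rigid top over the tube (up to 65 mm high): no lifting straight out. Low plates (39 mm high) at both tube ends take the rod's push and pull. Base plate 8 mm thick, 134 x 58 mm.
- tube_mid (a point): Centre of the tube of the mid damper (the middle one): a loose steel tube 30 mm in diameter, 110 mm long, about 0.3 kg, lying level with a sliding rod in its front end. x axis along the tube, pointing away from the rod end; z up while it is in its clips (45 mm above the table there).
- knob_mid (a point): Centre of the round brass knob on the end of the mid damper's rod: 22 mm in diameter, 18 mm long along the tube's axis, at the tube axis' height. It lies 80 mm from the tube's centre towards -x of the tube (towards the robot) when the rod is fully home, and farther by the joint value. The 8 mm rod between knob and tube is bare.
- rod_mid (a joint): How far the mid damper's rod is out, m: 0 fully home, 0.062 fully out on a sound damper. It stays where left (about 2 N of friction). A binding one stops dead some 20 mm short of fully out. Starts 10 to 22 mm out.
- seat_mid (a point): Where the centre of the mid tube sits in its holder; axes as the tube's: x away from the knob end, y to the holder's closed side, z up. Moved level 36 mm towards -y (the clips' open side, past a sprung lower lip that gives way at about 10 N), the tube is free to be lifted.
- cradle_mid: The mid holder, fixed; axes as its seat; origin under its centre. Two C clips 10 mm wide, 38 mm either side of centre along x, leave the tube's middle 60 mm free to grasp from above. They have a wall on +y and a rigid top over the tube (up to 65 mm high): no lifting straight out. Low plates (39 mm high) at both tube ends take the rod's push and pull. Base plate 8 mm thick, 134 x 58 mm.
- tube_right (a point): Centre of the tube of the right damper (the rightmost seen from the robot (smallest y)): a loose steel tube 30 mm in diameter, 110 mm long, about 0.3 kg, lying level with a sliding rod in its front end. x axis along the tube, pointing away from the rod end; z up while it is in its clips (45 mm above the table there).
- knob_right (a point): Centre of the round brass knob on the end of the right damper's rod: 22 mm in diameter, 18 mm long along the tube's axis, at the tube axis' height. It lies 80 mm from the tube's centre towards -x of the tube (towards the robot) when the rod is fully home, and farther by the joint value. The 8 mm rod between knob and tube is bare.
- rod_right (a joint): How far the right damper's rod is out, m: 0 fully home, 0.062 fully out on a sound damper. It stays where left (about 2 N of friction). A binding one stops dead some 20 mm short of fully out. Starts 10 to 22 mm out.
- seat_right (a point): Where the centre of the right tube sits in its holder; axes as the tube's: x away from the knob end, y to the holder's closed side, z up. Moved level 36 mm towards -y (the clips' open side, past a sprung lower lip that gives way at about 10 N), the tube is free to be lifted.
- cradle_right: The right holder, fixed; axes as its seat; origin under its centre. Two C clips 10 mm wide, 38 mm either side of centre along x, leave the tube's middle 60 mm free to grasp from above. They have a wall on +y and a rigid top over the tube (up to 65 mm high): no lifting straight out. Low plates (39 mm high) at both tube ends take the rod's push and pull. Base plate 8 mm thick, 134 x 58 mm.
- tray: The reject tray: an open shallow rectangular steel tray fixed to the table to the left or the right of the dampers, 220 mm (its x) by 140 mm (its y) outside, 28 mm high, walls and floor 4 mm. Origin: centre of its underside.
- carton: A closed cardboard carton 160 x 110 x 50 mm, on the other side from the tray; it is heavy and not to be used. Origin: centre of its underside.
- tape: Bystander: a roll of tape lying flat, a black ring 50 mm across, 18 mm high. Origin: centre of its underside.
- control_knob: Bystander: a loose black oven control knob, 40 mm across, 18 mm high. Origin: centre of its underside.
- thermometer: Bystander: a round steel dial thermometer lying flat, 54 mm across, 14 mm thick, with a short stem. Origin: centre of its underside.
- spanner: Bystander: a steel spanner 150 mm long, lying flat. Origin: about its middle.
- scoop_cup: Bystander: a plastic measuring cup with a handle, 76 mm across, 60 mm high. Origin: centre of its underside.
- bulb_box: Bystander: a small cardboard box 50 x 50 x 70 mm. Origin: centre of its underside.
Things that resemble listed ones, but are neither listed nor needed, are in the scene too. What is shaped like the part that bears tube_mid but blue is not meant. What is shaped like the part that bears tube_left but purple is not meant.

How it is judged:
On the way, in this order (a step that is already met when the one before it is completed fails the run):
1. the left rod is pushed fully home (within 4 mm) (value of joint rod_left below 0.004 m), for 0.05 s.
2. the left rod is then drawn out as far as it goes (at least 36 mm) (value of joint rod_left above 0.036 m), for 0.05 s.
3. the mid rod is pushed fully home (within 4 mm) (value of joint rod_mid below 0.004 m), for 0.05 s.
4. the mid rod is then drawn out as far as it goes (at least 36 mm) (value of joint rod_mid above 0.036 m), for 0.05 s.
5. the right rod is pushed fully home (within 4 mm) (value of joint rod_right below 0.004 m), for 0.05 s.
6. the right rod is then drawn out as far as it goes (at least 36 mm) (value of joint rod_right above 0.036 m), for 0.05 s.
7. the binding damper's tube has left its clips with its rod fully home again (within 6 mm) (((distance between tube_left and seat_left above 0.03 m and value of joint rod_left below 0.006 m) or (distance between tube_mid and seat_mid above 0.03 m and value of joint rod_mid below 0.006 m) or (distance between tube_right and seat_right above 0.03 m and value of joint rod_right below 0.006 m))), for 0.05 s.
At the end, for the whole second after the job is handed in: The damper that binds lies flat (within 6 degrees) inside the tray with its rod home (within 6 mm); the two sound ones sit in their clips (within 10 mm of the seat) with their rods out (at least 56 of 62 mm) (((value of joint rod_left below 0.006 m and x of tube_left in the frame of tray between -0.09 and 0.09 m and y of tube_left in the frame of tray between -0.056 and 0.056 m and z of tube_left in the frame of tray between 0.01 and 0.03 m and angle between tube_left's own x axis and vertical between 1.47 and 1.67 rad and value of joint each of rod_mid, rod_right above 0.056 m and distance between tube_mid and seat_mid below 0.01 m and distance between tube_right and seat_right below 0.01 m) or (value of joint rod_mid below 0.006 m and x of tube_mid in the frame of tray between -0.09 and 0.09 m and y of tube_mid in the frame of tray between -0.056 and 0.056 m and z of tube_mid in the frame of tray between 0.01 and 0.03 m and angle between tube_mid's own x axis and vertical between 1.47 and 1.67 rad and value of joint each of rod_left, rod_right above 0.056 m and distance between tube_left and seat_left below 0.01 m and distance between tube_right and seat_right below 0.01 m) or (value of joint rod_right below 0.006 m and x of tube_right in the frame of tray between -0.09 and 0.09 m and y of tube_right in the frame of tray between -0.056 and 0.056 m and z of tube_right in the frame of tray between 0.01 and 0.03 m and angle between tube_right's own x axis and vertical between 1.47 and 1.67 rad and value of joint each of rod_left, rod_mid above 0.056 m and distance between tube_left and seat_left below 0.01 m and distance between tube_mid and seat_mid below 0.01 m))); the robot touches nothing.
It fails at once if a bystander is moved more than 30 mm (distance of any of tape, control_knob, thermometer, spanner, scoop_cup, bulb_box from where it was at the start of the episode above 0.03 m).
It also fails if it takes over 72 s, if anything falls off the work surface, if the arm or the gripper's body presses on something with over 40 N, if the wrist force passes 120 N, or if a joint passes its speed limit or range.

## Robot

A 6-joint arm with a two-finger parallel gripper is mounted at the origin on the work surface. World frame = base frame: x ahead of the robot, y to its left, z up, the work surface at z = 0. Lengths are in m, angles in rad, forces in N, time in s.
With the tool pointing down it reaches from about 0.35 to 0.875 m from the base axis. Payload 4.2 kg.
Tool frame: the origin (TCP) lies between the finger pads; the fingertips stand 22 mm ahead of it and the grasp point (between the pads) lies 3 mm ahead of it; x points along the fingers, y is the direction in which the jaws open and shut, and the axes are right-handed (so a half turn about x gives the same grasp; the last joint's range is limited). The gripper opens to 87 mm and grips with 3 to 60 N. Pads are 19 mm wide; open, the fingers measure 117 mm over their backs; the gripper's body (75 mm by 190 mm) begins 51 mm behind the grasp point.
Start: joints at [1.585, 0.385, 0.008, 0, -1.194, -0.259], TCP at [0.151, 0.606, 0.245] pointing down, gripper open.
Joint ranges: [-3.14, 3.14], [-1.21, 2.06], [-1.07, 1.41], [-3.16, 2.05], [-2.99, -0.16], [-3.1, 3.1]. Speed limits (rad/s): [2.79, 2.79, 3.14, 3.14, 3.14, 3.14].

## Interface

Orientations are given as a unit quaternion [x, y, z, w].
In Python, from cell import arm gives the robot as it stands. The module is installed in compiled form; this text tells all that it offers.
- The arm moves only by the tool move_arm, never from a script. Its argument "steps" is text: rows parted by semicolons, each of 7 numbers parted by spaces: the closure in counts, from 0 (fully open) to 255 (shut), then the shift along the tool's x, y, z in m, then the turn, a rotation vector about the tool's x, y, z in degrees. In form: grip tx ty tz ax ay az; .... A call has 1 to 10 rows; each row is the pose to reach, as a shift and turn from the pose measured when the call began, along the tool's axes at that moment; what a row does not reach only later rows make up. A row lasts 1/8 s, in which the tool goes at most 62.5 mm and 10.7 degrees, less where a joint would pass 70% of its speed; a pose out of reach is approached as far as the arm can. A call with a gripper value outside its range is refused whole. The fingers move at their own pace and stop on an object; "newtons" is the grip in N (left out, the last holds). Time passes only in rows, so rows that repeat a pose let the fingers close. It gives the time, the measured TCP pose, the force and the opening at its end, in the units of the state.
- arm.sense(): the state, without advancing time (a new reading comes with each control period).
- arm.get_image(name): name is "scene" or "top" or "wrist"; returns the picture (400x640x3 uint8, blue, green, red); there is no depth.
- arm.camera_params(name): a dict with "mtx" (3x3 intrinsics, pixels), "xyz" and "attitude" of the camera in the world; the wrist camera has in their place "hand_eye" (4x4, takes a point from camera to tool coordinates, whose origin is the TCP and whose axes are the tool frame's). Camera axes: x right, y up, looking along -z (the intrinsics and any distortion apply to the point x, -y, -z); pixel columns grow to the right and rows downward; lengths in m; the calibration is good to about 2 mm. A picture is of the moment at which its call begins: read the wrist's pose just before it. camera_params takes no time and is no camera call.
- arm.finish_job(): hands the job in, once; it reports no verdict.
The state is a dict: "t": time; "joint_pos": joint angles; "qd": joint speeds; "joint_efforts": joint torques, N m; "position": TCP position; "orientation": TCP orientation; "contact_force": force on the tool from outside, world axes, zero at the start; "ft_torque": the same for the moment, N m; "opening": opening from 0.0 (shut) to 1.0 (fully open).
Only numpy, scipy, OpenCV 4.12 (cv2) and the standard library are available. Lean on these libraries where they do the work, as an engineer would, in place of code of your own. Each camera call takes 0.05 s, during which the arm holds its last target.

## Working session

There is one attempt and no reset: what is moved stays moved. The work goes in short steps, Python scripts to look and compute and a tool call to move; the robot and the scene stay as the last step left them, time stands still between calls to the robot, and variables do not carry over. Pictures are saved under pics/ and viewed, and the job is handed in when it is done.

Besides the shell and the picture viewer there is one more tool, called after "Request:" as name(argument=value, ...) on one line, values as JSON. move_arm: Moves the arm, as the interface text tells. Its arguments: {"type":"object","properties":{"steps":{"type":"string"},"newtons":{"type":"number"}},"required":["steps"]}

```bash
mkdir -p pics; ls; python3 - <<'E'
from cell import arm
import cv2
s=arm.sense();print(s)
for n in("scene","top","wrist"):
    cv2.imwrite(f"pics/{n}0.png",arm.get_image(n)); print(n,arm.camera_params(n))
E
```

```text
pics
{'t': 0.0, 'joint_pos': array([ 1.58460823e+00,  3.85556417e-01,  6.65499030e-03, -4.94894858e-04,
       -1.19399600e+00, -2.58566902e-01]), 'qd': array([-0.00040006,  0.00198004, -0.00155252, -0.00150875, -0.0017198 ,
       -0.00122329]), 'joint_efforts': array([-6.31109397e-04, -3.90661168e+01,  1.87400687e+01,  4.21973169e+00,
        1.09671257e-02, -1.99555925e-04]), 'position': array([0.15131587, 0.60584777, 0.24347165]), 'orientation': array([-0.70174993,  0.0871402 ,  0.70187046,  0.08562409]), 'contact_force': array([ 0.21933785,  0.9913713 , -0.00468258]), 'ft_torque': array([ 0.0306869 ,  0.00784841, -0.02053479]), 'opening': 0.9998089915705631}
scene {'mtx': array([[368.35793854,   0.        , 324.08709217],
       [  0.        , 368.35793854, 200.49248672],
       [  0.        ,   0.        ,   1.        ]]), 'xyz': array([ 0.97631312, -0.52852352,  0.54280604]), 'attitude': array([0.44127589, 0.17217999, 0.3316136 , 0.81588116])}
top {'mtx': array([[399.82105828,   0.        , 315.67532085],
       [  0.        , 399.82105828, 202.14205004],
       [  0.        ,   0.        ,   1.        ]]), 'xyz': array([0.28527154, 0.01439626, 1.30050371]), 'attitude': array([-0.04713979,  0.06499912,  0.70731247, -0.70232615])}
wrist {'mtx': array([[331.43363206,   0.        , 326.31351472],
       [  0.        , 331.43363206, 191.95780501],
       [  0.        ,   0.        ,   1.        ]]), 'hand_eye': array([[ 5.02394688e-04,  2.66275441e-01, -9.63896850e-01,
        -1.40622487e-01],
       [ 9.99999140e-01,  1.03405857e-03,  8.06869176e-04,
        -4.48538841e-05],
       [ 1.21157524e-03, -9.63896426e-01, -2.66274692e-01,
        -7.35103810e-02],
       [ 0.00000000e+00,  0.00000000e+00,  0.00000000e+00,
         1.00000000e+00]])}
```

View pics/top0.png

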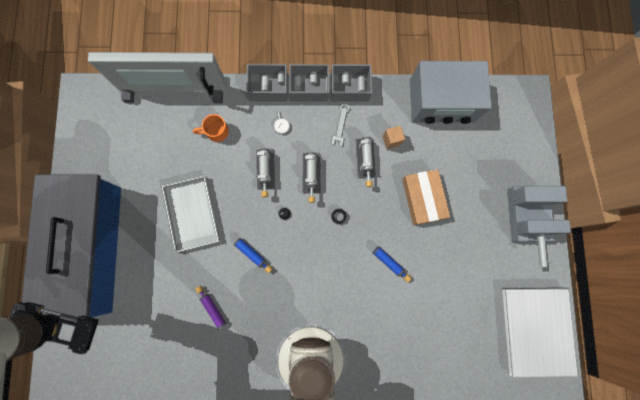

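View pics/scene0.png

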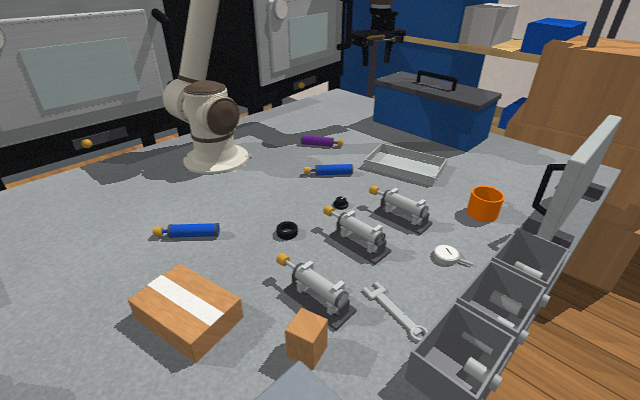

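View pics/wrist0.png

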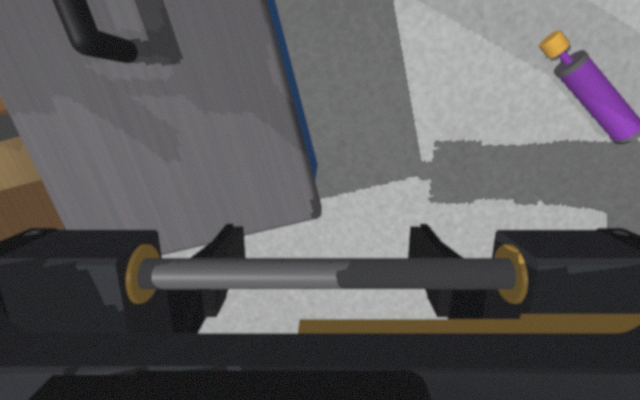

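Top view: dampers at about (264,172), (311,177) and (366,162), with their knobs below. The tray is at (191,215) on the left and the carton on the right. The blue and purple rods are decoys. Next I'll measure precisely.

```bash
cat > h.py <<'E'
import numpy as np, cv2
from scipy.spatial.transform import Rotation as R
from cell import arm
def cam(n,s=None):
    p=arm.camera_params(n); K=p["mtx"]
    if n=="wrist":
        s=s or arm.sense(); T=np.eye(4);T[:3,:3]=R.from_quat(s["orientation"]).as_matrix();T[:3,3]=s["position"]
        M=T@p["hand_eye"]; return K,M[:3,3],M[:3,:3]
    return K,p["xyz"],R.from_quat(p["attitude"]).as_matrix()
def ray(c,uv):
    K,o,A=c; d=np.array([(uv[0]-K[0,2])/K[0,0],-(uv[1]-K[1,2])/K[1,1],-1.]); return o,A@d
def onz(c,uv,z):
    o,d=ray(c,uv); return o+d*(z-o[2])/d[2]
def proj(c,P):
    K,o,A=c; q=A.T@(np.asarray(P)-o); return np.array([K[0,2]+K[0,0]*q[0]/-q[2],K[1,2]+K[1,1]*-q[1]/-q[2]])
def tri(c1,u1,c2,u2):
    o1,d1=ray(c1,u1);o2,d2=ray(c2,u2);d1/=np.linalg.norm(d1);d2/=np.linalg.norm(d2)
    t=np.linalg.lstsq(np.c_[d1,-d2],o2-o1,rcond=None)[0];a=o1+t[0]*d1;b=o2+t[1]*d2
    return (a+b)/2,np.linalg.norm(a-b)
def knobs(im):
    h=cv2.cvtColor(im,cv2.COLOR_BGR2HSV); m=cv2.inRange(h,(12,130,110),(28,255,255))
    n,l,st,ce=cv2.connectedComponentsWithStats(m); return [(tuple(ce[i].round(1)),st[i].tolist()) for i in range(1,n) if 10<st[i,4]<600]
E
python3 - <<'E'
from h import *
t=cv2.imread('pics/top0.png');s=cv2.imread('pics/scene0.png')
print(knobs(t));print(knobs(s))
cv2.imwrite('pics/top_z.png',cv2.resize(t[130:260,150:420],None,fx=2.9,fy=2.9,interpolation=cv2.INTER_CUBIC))
cv2.imwrite('pics/sc_z.png',cv2.resize(s[170:340,260:450],None,fx=3.5,fy=3.5,interpolation=cv2.INTER_CUBIC))
E
```

```text
[((np.float64(216.1), np.float64(120.1)), [214, 117, 5, 7, 19]), ((np.float64(221.0), np.float64(128.2)), [213, 117, 15, 23, 68]), ((np.float64(210.4), np.float64(121.2)), [208, 119, 5, 6, 12]), ((np.float64(202.2), np.float64(130.3)), [194, 126, 15, 10, 37]), ((np.float64(369.0), np.float64(183.2)), [367, 181, 5, 5, 21]), ((np.float64(264.0), np.float64(193.5)), [262, 192, 5, 4, 20]), ((np.float64(311.2), np.float64(199.0)), [309, 197, 5, 5, 23]), ((np.float64(629.8), np.float64(218.4)), [619, 214, 21, 10, 124]), ((np.float64(268.3), np.float64(268.8)), [266, 266, 6, 6, 23]), ((np.float64(407.3), np.float64(277.9)), [405, 275, 6, 6, 23]), ((np.float64(198.7), np.float64(289.0)), [196, 287, 6, 5, 22]), ((np.float64(624.1), np.float64(315.2)), [605, 309, 35, 15, 96]), ((np.float64(614.0), np.float64(329.5)), [594, 317, 46, 28, 347]), ((np.float64(623.9), np.float64(323.0)), [620, 321, 10, 5, 18]), ((np.float64(605.6), np.float64(339.7)), [595, 331, 26, 17, 198]), ((np.float64(609.4), np.float64(358.9)), [597, 352, 27, 14, 126]), ((np.float64(626.0), np.float64(366.4)), [624, 365, 5, 4
[... 403 characters left out ...]
4(340.0), np.float64(141.7)), [338, 140, 5, 5, 22]), ((np.float64(71.4), np.float64(166.6)), [5, 144, 138, 45, 524]), ((np.float64(306.9), np.float64(169.3)), [304, 167, 6, 6, 31]), ((np.float64(373.3), np.float64(189.2)), [370, 186, 9, 8, 49]), ((np.float64(327.9), np.float64(209.8)), [324, 206, 10, 10, 60]), ((np.float64(157.3), np.float64(230.5)), [153, 227, 10, 9, 69]), ((np.float64(637.1), np.float64(231.6)), [634, 229, 6, 6, 17]), ((np.float64(281.8), np.float64(258.4)), [277, 253, 12, 13, 95]), ((np.float64(288.9), np.float64(349.0)), [286, 340, 8, 18, 41]), ((np.float64(182.3), np.float64(349.2)), [181, 345, 4, 9, 17]), ((np.float64(299.6), np.float64(351.8)), [297, 347, 7, 10, 23])]
```

View pics/top_z.png

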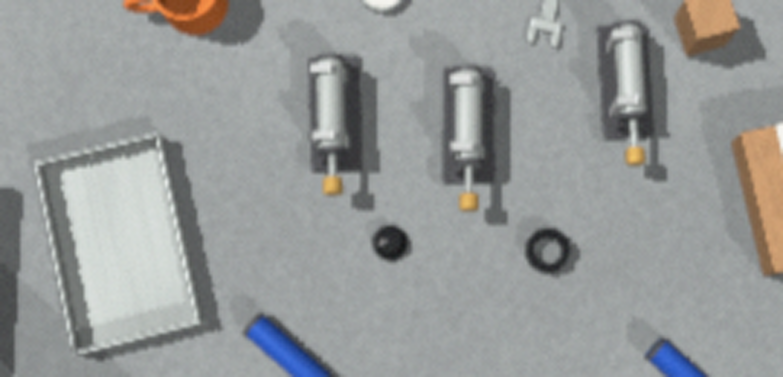

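View pics/sc_z.png

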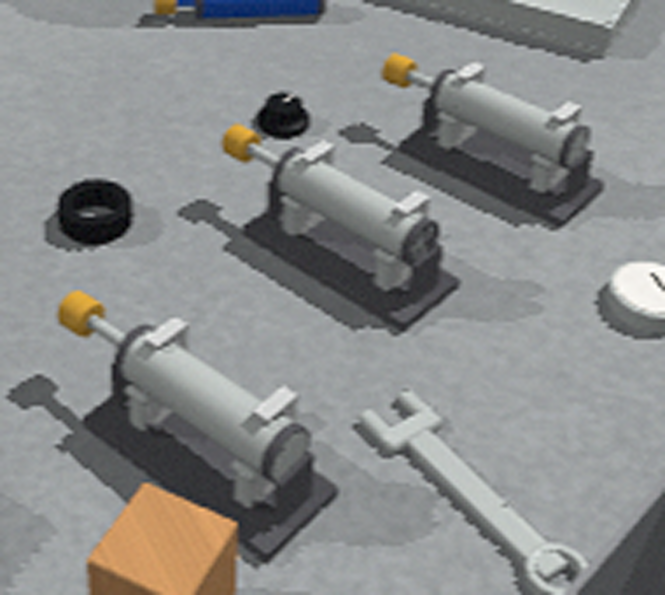

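```bash
python3 - <<'E'
from h import *
ct=cam("top");cs=cam("scene")
for n,a,b in(("L",(264,193.5),(373.3,189.2)),("M",(311.2,199),(327.9,209.8)),("R",(369,183.2),(281.8,258.4))):
    print(n,tri(ct,a,cs,b),onz(ct,a,.045))
# plate corners from zoom (2.9x, offset 150,130) ; plates
z=lambda p:(p[0]/2.9+150-.33,p[1]/2.9+130-.33)
# rod near tube end center & tube far end centre (axis at z=.045; far clip top)
for n,k,f in(("L",(332,184),(327,66)),("M",(469,201),(466,76)),("R",(635,155),(627,33))):
    A=onz(ct,z(k),.045);B=onz(ct,z(f),.058);d=B-A;print(n,A,B,np.degrees(np.arctan2(d[1],d[0])))
print("tray",[onz(ct,z(p),.028)[:2].round(4) for p in((37,162),(158,138),(218,326),(80,353))])
for n,p in (("knob",(391,242)),("tape",(548,250)),("bulb",(705,10))): print(n,onz(ct,z(p),.01))
E
```

```text
L (array([0.51376325, 0.1449856 , 0.04666704]), np.float64(0.002168172665403425)) [0.5149003  0.14589015 0.045     ]
M (array([ 0.49517826, -0.00504736,  0.04718321]), np.float64(0.0025070800812930383)) [ 0.4964199  -0.00417189  0.045     ]
R (array([ 0.54584301, -0.19090366,  0.04751026]), np.float64(0.0021863611192851355)) [ 0.54703941 -0.1904518   0.045     ]
L [0.51613276 0.14541944 0.045     ] [0.64617789 0.15106172 0.058     ] 2.484340939753213
M [ 0.49648034 -0.00479057  0.045     ] [ 0.63446268 -0.00230338  0.058     ] 1.0326715601215344
R [ 0.54731219 -0.1892833   0.045     ] [ 0.68361832 -0.18238973  0.058     ] 2.8952224806176043
tray [array([0.5455, 0.4736]), array([0.5723, 0.3413]), array([0.3627, 0.2691]), array([0.3348, 0.4167])]
knob [0.45621447 0.08241303 0.01      ]
tape [ 0.44613827 -0.09363312  0.01      ]
bulb [ 0.72672868 -0.28202083  0.01      ]
```

```bash
cat >> h.py <<'E'
def Rdown(yaw):  # tool x down, tool z along heading yaw(deg)
    a=np.radians(yaw);z=np.array([np.cos(a),np.sin(a),0]);x=np.array([0,0,-1.]);return np.c_[x,np.cross(z,x),z]
def rel(p,yaw,s=None):
    s=s or arm.sense();A=R.from_quat(s["orientation"]).as_matrix()
    t=A.T@(np.asarray(p)-s["position"]);r=R.from_matrix(A.T@Rdown(yaw)).as_rotvec(degrees=True)
    print("t",s["t"],"shift",t.round(4),"rot",r.round(2),"dist",np.linalg.norm(t).round(3));return t,r
E
python3 - <<'E'
from h import *
s=arm.sense();print(R.from_quat(s["orientation"]).as_matrix().round(3))
rel([.46,.145,.20],2)
E
```

```text
[[-0.    -0.242 -0.97 ]
 [-0.002 -0.97   0.242]
 [-1.     0.002 -0.   ]]
t 0.15 shift [ 0.0444  0.3723 -0.4112] rot [ 1.6397e+02 -1.4000e-01 -1.0000e-02] dist 0.556
```

```bash
python3 - <<'E'
from h import *
rel([.515,.146,.18],182.5)
E
```

```text
t 0.15 shift [ 0.0643  0.358  -0.4643] rot [-1.653e+01  1.000e-02 -1.000e-01] dist 0.59
```

Request:
move_arm(steps="0 -0.03 0.05 0 -4 0 0; 0 -0.05 0.11 0 -8 0 0; 0 -0.05 0.16 -0.03 -12 0 0; 60 -0.03 0.19 -0.09 -16.5 0 0; 100 0 0.22 -0.15 -16.5 0 0; 120 0.02 0.25 -0.21 -16.5 0 0; 120 0.03 0.28 -0.27 -16.5 0 0; 120 0.05 0.31 -0.33 -16.5 0 0; 120 0.06 0.34 -0.39 -16.5 0 0; 120 0.064 0.358 -0.44 -16.5 0 0", newtons=30)

```text
t: 1.4
position: [0.4655, 0.1703, 0.1841]
orientation: [-0.707, -0.015, 0.707, -0.016]
contact_force: [1.0, 1.3, 0.2]
opening: 0.528
```

```bash
python3 - <<'E'
from h import *
s=arm.sense();print(s["t"],s["position"],s["joint_pos"].round(2),s["opening"]);im=arm.get_image("wrist");cv2.imwrite("pics/w1.png",im)
c=cam("wrist",s);print(knobs(im))
for u,_ in knobs(im): print(onz(c,u,.045))
np.save("/tmp/s1.npy",np.r_[s["position"],s["orientation"]])
E
```

```text
1.4 [0.46548065 0.17032358 0.18408779] [ 0.68  0.22 -0.39  0.   -0.96  0.93] 0.5282174834785472
[((np.float64(360.5), np.float64(129.5)), [349, 119, 24, 22, 506]), ((np.float64(534.5), np.float64(159.9)), [520, 149, 30, 23, 572]), ((np.float64(435.1), np.float64(274.7)), [424, 245, 20, 59, 586]), ((np.float64(436.5), np.float64(318.0)), [435, 316, 4, 5, 18])]
[0.51671138 0.14380962 0.045     ]
[ 0.49739466 -0.00635316  0.045     ]
[0.38517413 0.06429653 0.045     ]
[0.33818184 0.05680295 0.045     ]
```

View pics/w1.png

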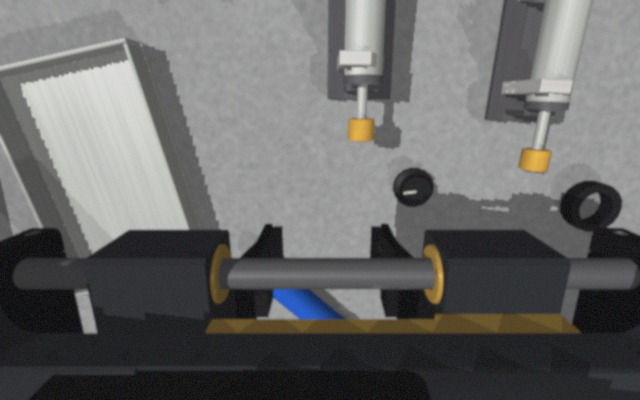

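Wrist view: the left knob is at (361,130) and the mid knob at (535,160), and both agree with the top view within about 2 mm. Next is the tube axis direction.

```bash
python3 - <<'E'
from h import *
v=np.load("/tmp/s1.npy");c=cam("wrist",dict(position=v[:3],orientation=v[3:]))
im=cv2.imread("pics/w1.png");g=cv2.cvtColor(im,cv2.COLOR_BGR2GRAY)
z=cv2.resize(im[0:180,310:620],None,fx=2.5,fy=2.5);cv2.imwrite("pics/w1z.png",z)
for r in (5,20,35,45): print(r,g[r,335:400:2].tolist())
for r in (100,106,112): print(r,g[r,345:380].tolist())
for r in (20,40,60): print(r,g[r,520:600:2].tolist())
E
```

```text
5 [89, 88, 91, 85, 93, 123, 163, 171, 185, 193, 199, 211, 215, 214, 212, 204, 197, 189, 183, 181, 169, 157, 146, 135, 114, 89, 63, 65, 64, 62, 78, 98, 97]
20 [92, 88, 91, 90, 95, 129, 164, 174, 186, 194, 203, 214, 216, 217, 210, 201, 195, 186, 181, 175, 165, 155, 142, 128, 107, 72, 59, 62, 60, 67, 89, 97, 99]
35 [89, 91, 88, 88, 96, 141, 167, 177, 189, 201, 208, 217, 217, 213, 204, 200, 189, 182, 177, 172, 160, 147, 133, 119, 96, 62, 59, 62, 62, 74, 96, 96, 99]
45 [91, 91, 93, 89, 98, 148, 168, 176, 189, 197, 201, 210, 210, 212, 198, 189, 183, 179, 174, 170, 155, 143, 129, 114, 89, 64, 63, 63, 61, 83, 96, 97, 94]
100 [108, 114, 130, 135, 134, 134, 132, 125, 114, 109, 110, 118, 142, 174, 195, 207, 207, 195, 182, 168, 146, 129, 117, 111, 106, 107, 108, 109, 108, 107, 99, 99, 100, 101, 95]
106 [158, 156, 156, 153, 152, 154, 153, 155, 152, 155, 155, 158, 165, 183, 200, 208, 205, 194, 178, 163, 145, 142, 149, 155, 159, 157, 155, 151, 152, 154, 154, 154, 158, 155, 158]
112 [157, 156, 155, 155, 156, 155, 154, 156, 160, 158, 160, 162, 168, 178, 193, 199, 196, 184, 173, 156, 141, 137, 146, 154, 154, 157, 157, 158, 158, 157, 154, 156, 152, 153, 155]
20 [86, 89, 87, 91, 93, 93, 94, 93, 92, 92, 95, 112, 129, 142, 156, 159, 161, 168, 180, 188, 198, 203, 206, 213, 206, 204, 199, 195, 190, 186, 180, 176, 170, 148, 148, 159, 156, 155, 156, 159]
40 [85, 92, 96, 96, 94, 94, 94, 90, 94, 113, 129, 144, 159, 165, 168, 170, 180, 192, 201, 203, 206, 209, 207, 203, 198, 193, 190, 186, 181, 173, 163, 143, 148, 155, 158, 157, 154, 151, 151, 154]
60 [87, 88, 85, 84, 86, 87, 95, 116, 131, 147, 158, 166, 168, 170, 185, 195, 199, 200, 204, 204, 203, 201, 195, 192, 190, 183, 176, 169, 155, 138, 152, 155, 151, 152, 158, 159, 155, 156, 156, 158]
```

View pics/w1z.png

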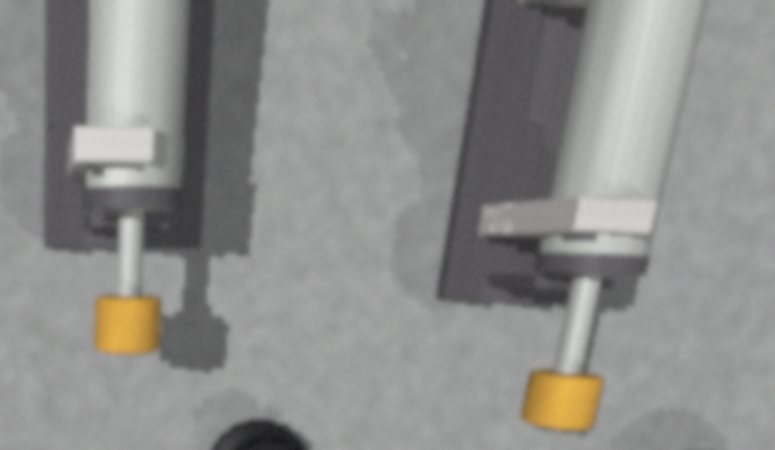

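```bash
python3 - <<'E'
from h import *
v=np.load("/tmp/s1.npy");c=cam("wrist",dict(position=v[:3],orientation=v[3:]))
for n,pts in(("L",[(365.0,5),(364.6,20),(364.2,35),(363.9,45),(361.8,106),(360.5,129.5)]),("M",[(564.5,20),(560.5,40),(556.5,60),(534.5,160)])):
    P=np.array([onz(c,p,.045) for p in pts]);print(n,P[:,:2].round(4).tolist());d=np.polyfit(P[:,0],P[:,1],1);print(np.degrees(np.arctan(d[0])),np.polyval(d,P[-1,0]))
# tube front end (dark ring) L pixel (360.9? , rows 75..84)
print(onz(c,(361.8,84),.045),onz(c,(361.8,75),.06),onz(c,(361.8,84),.03))
rel([.5162,.1445,.10],182.5)
E
```

```text
L [[0.6096, 0.1469], [0.5994, 0.1464], [0.5888, 0.146], [0.5817, 0.1457], [0.5357, 0.1441], [0.5167, 0.1438]]
1.9168244892544053 0.14361588170864376
M [[0.6058, -0.0066], [0.5917, -0.0068], [0.5772, -0.007], [0.4973, -0.0064]]
-0.21178685154681762 -0.006445574107911511
[0.5527213  0.14527053 0.045     ] [0.5584393  0.14724628 0.06      ] [0.55345621 0.14375088 0.03      ]
t 1.45 shift [ 0.083   0.0236 -0.0457] rot [-0.37  0.04 -0.24] dist 0.098
```

Request:
move_arm(steps="130 0.04 0.024 -0.046 0 0 0; 130 0.08 0.024 -0.046 0 0 0; 130 0.12 0.024 -0.046 0 0 0; 130 0.136 0.024 -0.046 0 0 0; 130 0.136 0.024 -0.046 0 0 0; 255 0.136 0.024 -0.046 0 0 0; 255 0.136 0.024 -0.046 0 0 0; 255 0.136 0.024 -0.046 0 0 0", newtons=30)

```text
t: 2.45
position: [0.5169, 0.1442, 0.0479]
orientation: [0.707, 0.012, -0.707, 0.014]
contact_force: [0.2, -0.2, 0.8]
opening: 0.243
```

```bash
python3 - <<'E'
from h import *
s=arm.sense();print(s["t"],s["position"],s["contact_force"],s["opening"]*87);im=arm.get_image("wrist");cv2.imwrite("pics/w2.png",im)
rel([.5165,.144,.048],182)
E
```

```text
2.45 [0.51687342 0.14419207 0.04793292] [ 0.21737265 -0.17092642  0.79136483] 21.12177324069678
t 2.5 shift [-0.0001  0.0002  0.0003] rot [ 0.15 -0.05 -0.19] dist 0.0
```

View pics/w2.png

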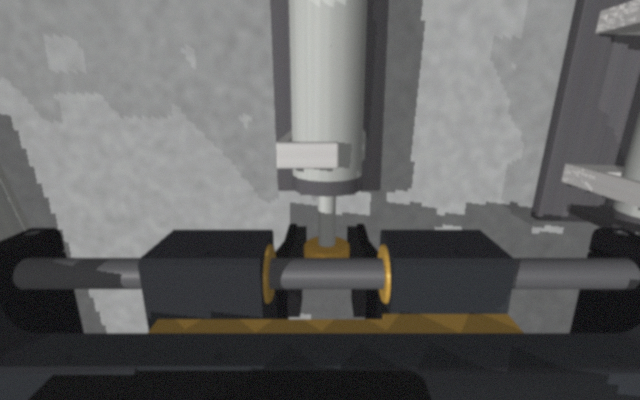

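The knob is gripped between the pads at (327,248). Pushing home.

Request:
move_arm(steps="255 0 0 -0.004 0 0 0; 255 0 0 -0.009 0 0 0; 255 0 0 -0.013 0 0 0; 255 0 0 -0.013 0 0 0")

```text
t: 3.0
position: [0.5297, 0.1444, 0.0479]
orientation: [0.707, 0.012, -0.707, 0.014]
contact_force: [-3.7, 0.3, 3.9]
opening: 0.244
```

Request:
move_arm(steps="255 0 0 -0.003 0 0 0; 255 0 0 -0.006 0 0 0; 255 0 0 -0.006 0 0 0")

```text
t: 3.38
position: [0.5301, 0.1439, 0.0475]
orientation: [-0.703, -0.01, 0.711, -0.015]
contact_force: [-18.3, 5.9, 14.6]
opening: 0.245
```

Request:
move_arm(steps="255 0 0 0.008 0 0 0; 255 0 0 0.016 0 0 0; 255 0 0 0.024 0 0 0; 255 0 0 0.032 0 0 0; 255 0 0 0.038 0 0 0; 255 0 0 0.038 0 0 0")

```text
t: 4.12
position: [0.4911, 0.1423, 0.0479]
orientation: [-0.702, -0.01, 0.712, -0.015]
contact_force: [-0.4, 2.1, 1.0]
opening: 0.243
```

Request:
move_arm(steps="255 0 0 0.004 0 0 0; 255 0 0 0.008 0 0 0; 255 0 0 0.012 0 0 0; 255 0 0 0.012 0 0 0")

```text
t: 4.62
position: [0.4785, 0.1417, 0.048]
orientation: [-0.702, -0.01, 0.712, -0.016]
contact_force: [0.8, 1.6, -0.6]
opening: 0.243
```

Request:
move_arm(steps="255 0 0 0.004 0 0 0; 255 0 0 0.009 0 0 0; 255 0 0 0.014 0 0 0; 255 0 0 0.014 0 0 0")

```text
t: 5.12
position: [0.4647, 0.1414, 0.0485]
orientation: [-0.702, -0.01, 0.711, -0.016]
contact_force: [3.7, 1.3, -0.7]
opening: 0.242
```

```bash
python3 - <<'E'
from h import *
s=arm.sense();print(s["t"],s["position"],s["contact_force"],s["opening"]*87)
A=R.from_quat(s["orientation"]).as_matrix();print(A.round(3))
rel([.497,-.0055,.12],180)
E
```

```text
5.125 [0.46472621 0.1414191  0.04847569] [ 3.73689896  1.32853923 -0.69476682] 21.032143215822245
[[-0.013  0.037 -0.999]
 [-0.008 -0.999 -0.037]
 [-1.     0.007  0.013]]
t 5.125 shift [-0.0708  0.1485 -0.026 ] rot [ 2.1   0.73 -0.42] dist 0.167
```

Request:
move_arm(steps="255 0 0 0.003 0 0 0; 255 0 0 0.005 0 0 0; 255 0 0 0.005 0 0 0")

```text
t: 5.5
position: [0.4645, 0.1431, 0.0499]
orientation: [-0.706, -0.012, 0.708, -0.014]
contact_force: [13.2, -1.6, -4.0]
opening: 0.242
```

Left damper draws the full 62 mm, so it is sound. Release it and go above the mid knob.

Request:
move_arm(steps="100 0 0 0 0 0 0; 130 0 0 0 0 0 0; 130 -0.04 0 0 0 0 0; 130 -0.08 0.02 -0.005 0 0 0; 130 -0.08 0.07 -0.015 0.8 0 0; 130 -0.08 0.12 -0.025 1.5 0 0; 130 -0.08 0.148 -0.0325 1.5 0 0; 130 -0.08 0.148 -0.0325 1.5 0 0")

```text
t: 6.5
position: [0.5015, -0.0051, 0.1296]
orientation: [-0.705, -0.002, 0.709, -0.004]
contact_force: [-0.2, -0.3, -0.3]
opening: 0.493
```

```bash
python3 - <<'E'
from h import *
s=arm.sense();print(s["t"],s["position"],s["contact_force"],s["opening"]*87)
im=arm.get_image("wrist");cv2.imwrite("pics/w3.png",im);c=cam("wrist",s);print([(u,onz(c,u,.045)) for u,_ in knobs(im)])
t=arm.get_image("top");cv2.imwrite("pics/t3.png",t);ct=cam("top");print([(u,onz(ct,u,.045)) for u,_ in knobs(t) if 240<u[0]<420 and u[1]<230])
rel([.4965,-.0055,.048],180)
E
```

```text
6.5 [ 0.50148346 -0.00505885  0.12957188] [-0.17679423 -0.25402889 -0.33092363] 42.8697117303673
[((np.float64(110.6), np.float64(244.5)), array([0.47121568, 0.15329571, 0.045     ])), ((np.float64(427.8), np.float64(274.3)), array([ 0.44784596, -0.08265199,  0.045     ])), ((np.float64(220.7), np.float64(283.4)), array([0.43931673, 0.07491759, 0.045     ])), ((np.float64(473.2), np.float64(319.9)), array([ 0.40766659, -0.12228676,  0.045     ])), ((np.float64(549.8), np.float64(319.5)), array([ 0.40829793, -0.18304593,  0.045     ])), ((np.float64(225.5), np.float64(323.7)), array([0.40330709, 0.07399378, 0.045     ])), ((np.float64(309.3), np.float64(323.5)), array([0.40377571, 0.00755503, 0.045     ])), ((np.float64(393.0), np.float64(323.5)), array([ 0.40405884, -0.05891117,  0.045     ]))]
[((np.float64(369.0), np.float64(183.2)), array([ 0.54703941, -0.1904518 ,  0.045     ]))]
t 6.6 shift [0.0818 0.0017 0.0048] rot [ 0.61  0.28 -0.19] dist 0.082
```

View pics/w3.png

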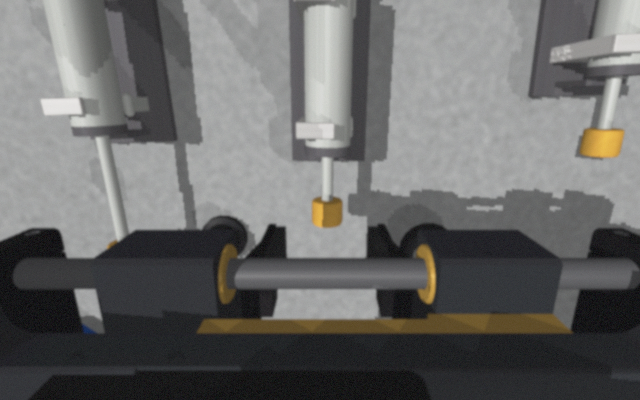

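The mid knob at (327,212) is centred between the jaws. Descend and grip it.

Request:
move_arm(steps="130 0.04 0.001 0.0045 0.6 0 0; 130 0.07 0.001 0.0045 0.6 0 0; 130 0.0815 0.001 0.0045 0.6 0 0; 130 0.0815 0.001 0.0045 0.6 0 0; 255 0.0815 0.001 0.0045 0.6 0 0; 255 0.0815 0.001 0.0045 0.6 0 0; 255 0.0815 0.001 0.0045 0.6 0 0; 255 0.0815 0.001 -0.002 0.6 0 0; 255 0.0815 0.001 -0.006 0.6 0 0; 255 0.0815 0.001 -0.006 0.6 0 0")

```text
t: 7.85
position: [0.5081, -0.0047, 0.0485]
orientation: [-0.706, 0.001, 0.708, -0.001]
contact_force: [-0.7, -2.0, 3.2]
opening: 0.243
```

Request:
move_arm(steps="255 0 0 -0.004 0 0 0; 255 0 0 -0.006 0 0 0; 255 0 0 -0.006 0 0 0")

```text
t: 8.22
position: [0.5137, -0.0049, 0.0485]
orientation: [-0.705, 0.001, 0.709, -0.001]
contact_force: [-3.4, -0.7, 4.6]
opening: 0.245
```

Request:
move_arm(steps="255 0 0 -0.004 0 0 0; 255 0 0 -0.007 0 0 0; 255 0 0 -0.007 0 0 0")

```text
t: 8.6
position: [0.5155, -0.0055, 0.0481]
orientation: [-0.701, 0.002, 0.713, -0.001]
contact_force: [-13.8, 3.5, 14.6]
opening: 0.244
```

Request:
move_arm(steps="255 0 0 -0.005 0 0 0; 255 0 0 -0.008 0 0 0; 255 0 0 -0.008 0 0 0")

```text
t: 8.98
position: [0.5162, -0.0058, 0.0475]
orientation: [-0.695, 0.004, 0.719, -0.001]
contact_force: [-17.6, 6.4, 18.1]
opening: 0.246
```

Solid stop, so it is home. Drawing out.

Request:
move_arm(steps="255 0 0 0.008 0 0 0; 255 0 0 0.016 0 0 0; 255 0 0 0.024 0 0 0; 255 0 0 0.032 0 0 0; 255 0 0 0.038 0 0 0; 255 0 0 0.038 0 0 0")

```text
t: 9.72
position: [0.4769, -0.0058, 0.0485]
orientation: [-0.695, 0.004, 0.719, -0.002]
contact_force: [0.1, 2.3, 1.5]
opening: 0.243
```

Request:
move_arm(steps="255 0 0 0.004 0 0 0; 255 0 0 0.008 0 0 0; 255 0 0 0.012 0 0 0; 255 0 0 0.012 0 0 0")

```text
t: 10.22
position: [0.464, -0.006, 0.0487]
orientation: [-0.694, 0.004, 0.72, -0.002]
contact_force: [0.0, 2.0, -0.1]
opening: 0.243
```

Request:
move_arm(steps="255 0 0 0.005 0 0 0; 255 0 0 0.010 0 0 0; 255 0 0 0.016 0 0 0; 255 0 0 0.019 0 0 0; 255 0 0 0.019 0 0 0")

```text
t: 10.85
position: [0.4508, -0.0047, 0.0508]
orientation: [-0.699, 0.002, 0.715, -0.001]
contact_force: [12.0, -2.5, -5.2]
opening: 0.244
```

```bash
python3 - <<'E'
from h import *
s=arm.sense();print(s["t"],s["position"],s["contact_force"])
rel([.547,-.190,.13],183)
E
```

```text
10.85 [ 0.45082921 -0.00465584  0.05082438] [11.96672222 -2.46272928 -5.21800578]
t 10.85 shift [-0.0804  0.1856 -0.0946] rot [-3.09  1.33 -0.26] dist 0.223
```

Request:
move_arm(steps="100 0 0 0 0 0 0; 130 0 0 0 0 0 0; 130 -0.04 0 0 0 0 0; 130 -0.08 0.02 -0.01 0 0 0; 130 -0.08 0.07 -0.035 -1 1 0; 130 -0.08 0.12 -0.06 -2 1.3 0; 130 -0.08 0.17 -0.085 -3 1.3 0; 130 -0.08 0.186 -0.094 -3 1.3 0; 130 -0.08 0.186 -0.094 -3 1.3 0")

```text
t: 11.98
position: [0.5453, -0.191, 0.1286]
orientation: [-0.706, -0.016, 0.708, -0.019]
contact_force: [-0.1, -0.0, 0.0]
opening: 0.49
```

```bash
python3 - <<'E'
from h import *
s=arm.sense();print(s["t"],s["position"],s["contact_force"],s["opening"]*87)
im=arm.get_image("wrist");cv2.imwrite("pics/w4.png",im);c=cam("wrist",s)
h=cv2.cvtColor(im,cv2.COLOR_BGR2HSV)[:240];m=cv2.inRange(h,(12,130,110),(28,255,255));n,l,st,ce=cv2.connectedComponentsWithStats(m)
print([(ce[i],st[i],onz(c,ce[i],.045)) for i in range(1,n) if st[i,4]>100])
rel([.547,-.190,.048],183)
E
```

```text
11.975 [ 0.54530256 -0.19099308  0.12857597] [-0.09383771 -0.04000397  0.04790573] 42.59355086520429
[(array([325.23603352, 203.97486034]), array([311, 190,  29,  28, 716], dtype=int32), array([ 0.54773965, -0.19040006,  0.045     ]))]
t 12.025 shift [ 0.0808 -0.0003 -0.0023] rot [-0.15  0.2  -0.21] dist 0.081
```

View pics/w4.png

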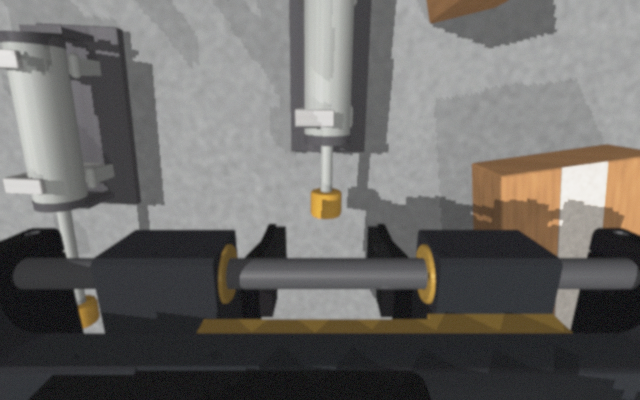

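Request:
move_arm(steps="130 0.04 0 -0.002 0 0 0; 130 0.07 0 -0.002 0 0 0; 130 0.081 0 -0.002 0 0 0; 130 0.081 0 -0.002 0 0 0; 255 0.081 0 -0.002 0 0 0; 255 0.081 0 -0.002 0 0 0; 255 0.081 0 -0.002 0 0 0; 255 0.081 0 -0.007 0 0 0; 255 0.081 0 -0.012 0 0 0; 255 0.081 0 -0.012 0 0 0")

```text
t: 13.28
position: [0.5578, -0.1901, 0.0481]
orientation: [-0.706, -0.016, 0.707, -0.019]
contact_force: [-0.7, -2.0, 3.9]
opening: 0.242
```

Request:
move_arm(steps="255 0 0 -0.004 0 0 0; 255 0 0 -0.008 0 0 0; 255 0 0 -0.008 0 0 0")

```text
t: 13.65
position: [0.5655, -0.1898, 0.0481]
orientation: [-0.706, -0.016, 0.708, -0.019]
contact_force: [-3.7, -1.2, 5.6]
opening: 0.243
```

Request:
move_arm(steps="255 0 0 -0.004 0 0 0; 255 0 0 -0.008 0 0 0; 255 0 0 -0.010 0 0 0; 255 0 0 -0.010 0 0 0")

```text
t: 14.15
position: [0.5665, -0.1896, 0.0476]
orientation: [-0.698, -0.016, 0.715, -0.018]
contact_force: [-18.4, -1.0, 17.5]
opening: 0.239
```

Home at 0.5665. Drawing out.

Request:
move_arm(steps="255 0 0 0.008 0 0 0; 255 0 0 0.016 0 0 0; 255 0 0 0.024 0 0 0; 255 0 0 0.032 0 0 0; 255 0 0 0.038 0 0 0; 255 0 0 0.038 0 0 0")

```text
t: 14.9
position: [0.5273, -0.1913, 0.0483]
orientation: [-0.698, -0.016, 0.716, -0.018]
contact_force: [-0.1, 0.5, 3.1]
opening: 0.239
```

Request:
move_arm(steps="255 0 0 0.004 0 0 0; 255 0 0 0.008 0 0 0; 255 0 0 0.011 0 0 0; 255 0 0 0.011 0 0 0")

```text
t: 15.4
position: [0.5203, -0.1918, 0.0491]
orientation: [-0.701, -0.016, 0.713, -0.018]
contact_force: [10.0, 0.1, -2.8]
opening: 0.241
```

The right rod stops dead at about 43 mm, so it is the one that binds. Push it home again.

Request:
move_arm(steps="255 0 0 -0.008 0 0 0; 255 0 0 -0.016 0 0 0; 255 0 0 -0.024 0 0 0; 255 0 0 -0.032 0 0 0; 255 0 0 -0.040 0 0 0; 255 0 0 -0.048 0 0 0; 255 0 0 -0.053 0 0 0; 255 0 0 -0.055 0 0 0; 255 0 0 -0.055 0 0 0")

```text
t: 16.52
position: [0.5668, -0.1897, 0.0479]
orientation: [-0.694, -0.016, 0.72, -0.017]
contact_force: [-16.8, -1.4, 15.8]
opening: 0.244
```

```bash
python3 - <<'E'
from h import *
s=arm.sense();print(s["t"],s["position"],s["contact_force"],s["opening"]*87)
c=cam("top");
rel([.55,-.19,.16],183)
E
```

```text
16.525 [ 0.56682489 -0.18967409  0.04790036] [-16.77225256  -1.36067518  15.84873642] 21.26103552454464
t 16.525 shift [-0.1114 -0.0004  0.0209] rot [-0.31  2.1  -0.03] dist 0.113
```

Request:
move_arm(steps="100 0 0 0 0 0 0; 130 0 0 0 0 0 0; 100 -0.04 0 0 0 1 0; 80 -0.08 0 0 0 2.1 0; 70 -0.11 0 -0.01 0 2.1 0; 70 -0.115 0 -0.02 0 2.1 0; 70 -0.115 0 -0.02 0 2.1 0")

```text
t: 17.4
position: [0.5918, -0.188, 0.1612]
orientation: [0.707, 0.017, -0.707, 0.017]
contact_force: [-0.6, -0.8, -0.8]
opening: 0.722
```

```bash
python3 - <<'E'
from h import *
s=arm.sense();print(s["t"],s["position"],s["contact_force"],s["opening"]*87)
im=arm.get_image("wrist");cv2.imwrite("pics/w5.png",im);c=cam("wrist",s)
np.save("/tmp/s5.npy",np.r_[s["position"],s["orientation"]])
h=cv2.cvtColor(im,cv2.COLOR_BGR2HSV)[:240];m=cv2.inRange(h,(12,130,110),(28,255,255));n,l,st,ce=cv2.connectedComponentsWithStats(m)
print([(ce[i],st[i],onz(c,ce[i],.045)) for i in range(1,n) if st[i,4]>100])
g=cv2.cvtColor(im,cv2.COLOR_BGR2GRAY)
for r in (30,60,90,110): print(r,g[r,280:370:3].tolist())
E
```

```text
17.4 [ 0.59184355 -0.18803216  0.16120032] [-0.57745216 -0.83493676 -0.81219606] 62.77121959566807
[(array([326.51915709, 224.83524904]), array([315, 212,  24,  26, 522], dtype=int32), array([ 0.56628872, -0.18934597,  0.045     ]))]
30 [145, 145, 150, 150, 150, 147, 146, 142, 146, 148, 150, 150, 152, 147, 146, 144, 147, 146, 158, 159, 163, 165, 168, 162, 160, 163, 164, 161, 166, 168]
60 [150, 148, 149, 145, 147, 135, 96, 94, 94, 98, 154, 178, 187, 197, 194, 197, 194, 186, 192, 185, 169, 151, 137, 109, 67, 69, 64, 67, 67, 98]
90 [148, 146, 148, 150, 147, 138, 95, 94, 95, 99, 160, 185, 196, 207, 209, 211, 208, 198, 189, 181, 164, 151, 129, 92, 70, 68, 67, 62, 77, 106]
110 [145, 147, 152, 145, 140, 139, 98, 92, 92, 101, 164, 188, 199, 208, 208, 212, 208, 198, 187, 175, 160, 145, 122, 81, 68, 66, 68, 64, 86, 101]
```

View pics/w5.png

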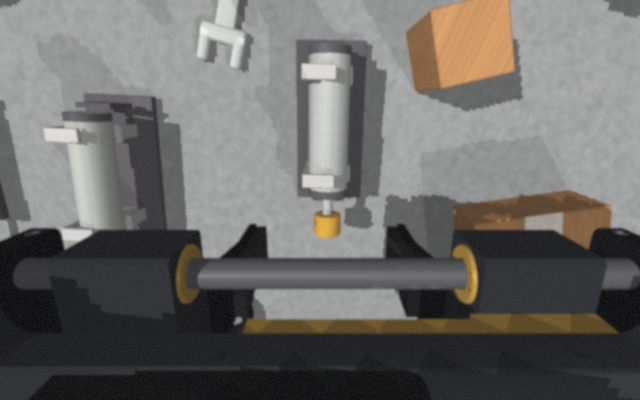

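```bash
python3 - <<'E'
from h import *
v=np.load("/tmp/s5.npy");c=cam("wrist",dict(position=v[:3],orientation=v[3:]))
P=np.array([onz(c,p,.045) for p in [(329.6,60),(329.0,90),(328.5,110),(326.5,224.8)]]);d=np.polyfit(P[:,0],P[:,1],1);print(P,np.degrees(np.arctan(d[0])))
for r in (72,180): print("clip",onz(c,(322,r),.065))
print("ends",onz(c,(328,192),.06),onz(c,(329,44),.06))
x=.646;print(x,np.polyval(d,x))
rel([x,np.polyval(d,x),.12],182.5)
E
```

```text
[[ 0.69359453 -0.18569819  0.045     ]
 [ 0.67282113 -0.1862643   0.045     ]
 [ 0.65842903 -0.18658125  0.045     ]
 [ 0.56631903 -0.18932872  0.045     ]] 1.6456346295965991
clip [ 0.68360076 -0.18087186  0.065     ]
clip [ 0.60890273 -0.1840515   0.065     ]
ends [ 0.59860083 -0.18897139  0.06      ] [ 0.7019865  -0.18474641  0.06      ]
0.646 -0.1870195672390062
t 17.45 shift [ 0.0403  0.0016 -0.0553] rot [0.19 0.12 0.01] dist 0.068
```

Request:
move_arm(steps="70 0.03 0.0015 -0.05 0 0 0; 70 0.07 0.0015 -0.055 0 0 0; 70 0.1 0.0015 -0.055 0 0 0; 70 0.113 0.0015 -0.055 0 0 0; 70 0.113 0.0015 -0.055 0 0 0; 255 0.113 0.0015 -0.055 0 0 0; 255 0.113 0.0015 -0.055 0 0 0; 255 0.113 0.0015 -0.055 0 0 0", newtons=45)

```text
t: 18.45
position: [0.646, -0.187, 0.0484]
orientation: [-0.707, -0.017, 0.707, -0.017]
contact_force: [-0.0, 0.5, 0.3]
opening: 0.473
```

```bash
python3 - <<'E'
from h import *
s=arm.sense();print(s["t"],s["position"],s["contact_force"],s["opening"]*87)
rel([.646,-.187,.048],182.2)
im=arm.get_image("wrist");cv2.imwrite("pics/w6.png",im)
E
```

```text
18.45 [ 0.64596264 -0.18695988  0.04839062] [-0.03027691  0.54572134  0.2579509 ] 41.125935256671234
t 18.45 shift [ 0.0004  0.     -0.    ] rot [0.49 0.02 0.01] dist 0.0
```

View pics/w6.png

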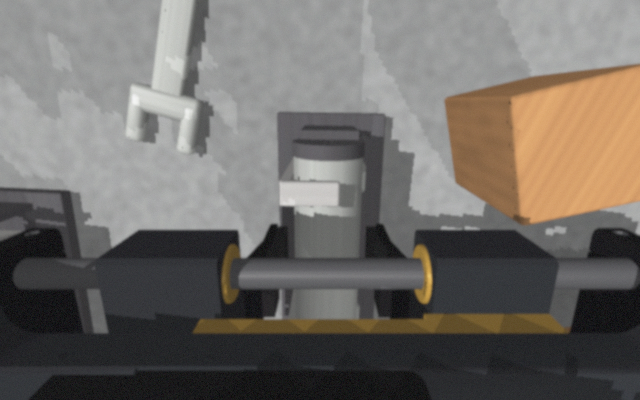

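The jaws straddle the tube centrally and are still closing. Finish the grip, then check.

Request:
move_arm(steps="255 0 0 0 0.5 0 0; 255 0 0 0 0.5 0 0; 255 0 0 0 0.5 0 0")

```text
t: 18.88
position: [0.6458, -0.187, 0.0483]
orientation: [-0.707, -0.013, 0.707, -0.013]
contact_force: [-0.7, -0.8, 1.1]
opening: 0.338
```

Request:
move_arm(steps="255 0 0.005 0 0 0 0; 255 0 0.010 0 0 0 0; 255 0 0.015 0 0 0 0; 255 0 0.020 0 0 0 0; 255 0 0.025 0 0 0 0; 255 0 0.03 0 0 0 0; 255 0 0.03 0 0 0 0")

```text
t: 19.75
position: [0.6461, -0.218, 0.0471]
orientation: [-0.706, -0.013, 0.708, -0.013]
contact_force: [-0.2, 0.0, -4.1]
opening: 0.338
```

Request:
move_arm(steps="255 0 0.006 0 0 0 0; 255 0 0.012 0 0 0 0; 255 -0.001 0.012 0 0 0 0; 255 -0.03 0.012 0 0 0 0; 255 -0.07 0.012 0 0 0 0; 255 -0.10 0.012 0 0 0 0; 255 -0.12 0.012 0 0 0 0; 255 -0.12 0.012 0 0 0 0")

```text
t: 20.75
position: [0.6479, -0.2301, 0.1694]
orientation: [0.708, 0.013, -0.706, 0.013]
contact_force: [-0.2, -1.2, -4.6]
opening: 0.334
```

```bash
python3 - <<'E'
from h import *
s=arm.sense();print(s["t"],s["position"],s["contact_force"],s["opening"]*87)
for n in("scene","wrist","top"):cv2.imwrite(f"pics/{n}7.png",arm.get_image(n))
im=cv2.imread("pics/scene7.png");cv2.imwrite("pics/s7z.png",cv2.resize(im[60:360,180:480],None,fx=2,fy=2))
E
```

```text
20.75 [ 0.64793391 -0.23006788  0.1693725 ] [-0.19415463 -1.19568321 -4.58189975] 29.070376448351954
```

View pics/s7z.png

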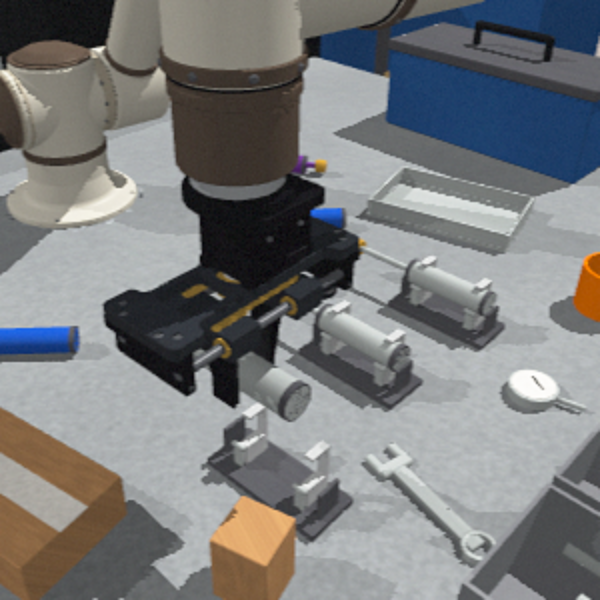

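View pics/top7.png

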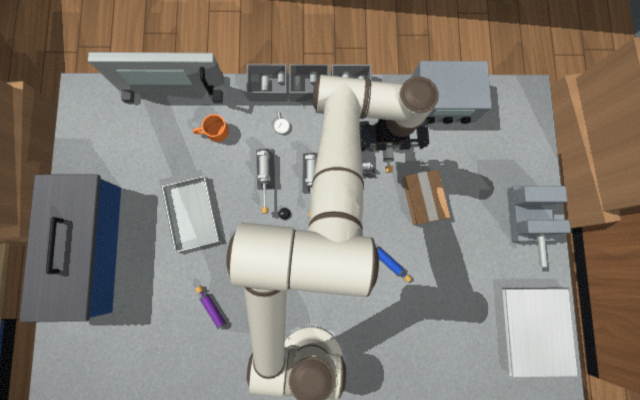

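Damper is out of the clips and held level. Now refine the tray pose.

```bash
python3 - <<'E'
from h import *
t=cv2.imread('pics/top7.png');cv2.imwrite('pics/tray7.png',cv2.resize(t[165:265,150:235],None,fx=6,fy=6,interpolation=cv2.INTER_CUBIC))
E
```

```text
(no output)
```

View pics/tray7.png

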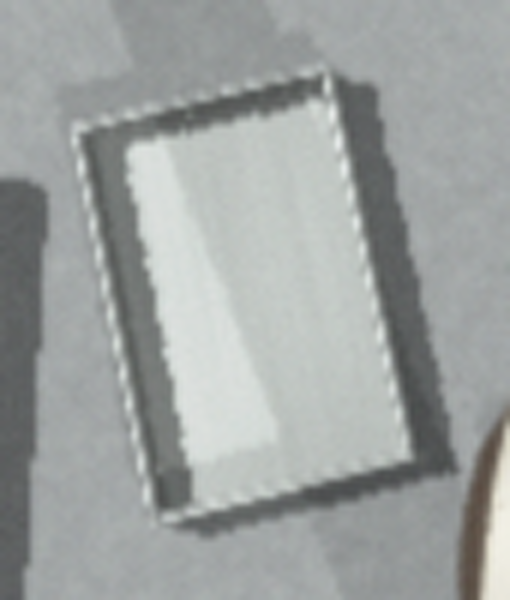

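```bash
python3 - <<'E'
from h import *
ct=cam("top");z=lambda p:(p[0]/6+150-.4,p[1]/6+165-.4)
P=np.array([onz(ct,z(p),.028)[:2] for p in((77,128),(330,75),(412,465),(160,520))]);print(P.round(4),P.mean(0))
for i,j in((0,1),(1,2),(2,3),(3,0)):
    d=P[j]-P[i];print(np.linalg.norm(d),np.degrees(np.arctan2(d[1],d[0])))
c=P.mean(0);yaw=np.radians(13);tc=c+.017*np.array([np.cos(yaw),np.sin(yaw)]);print(tc)
rel([*tc,.17],193)
E
```

```text
[[0.5442 0.4735]
 [0.5728 0.3398]
 [0.3628 0.2897]
 [0.3352 0.4198]] [0.45375694 0.38072698]
0.1366574595395821 -77.92800118881846
0.21583390675119882 -166.58064620565222
0.13300416298296117 102.00447974211123
0.21579409181938175 14.390126773079135
[0.47032123 0.38455115]
t 20.9 shift [-0.0028 -0.6201  0.1533] rot [-10.93   0.29   0.12] dist 0.639
```

Sides measure 216 × 135 mm against the given 220 × 140, centre (0.454, 0.381), yaw 13°. Carry it over.

Request:
move_arm(steps="255 0 -0.03 0.007 0 0 0; 255 0 -0.075 0.018 -1 0 0; 255 0 -0.125 0.031 -2 0 0; 255 0 -0.175 0.043 -3 0 0; 255 0 -0.225 0.056 -4 0 0; 255 0 -0.275 0.068 -5 0 0; 255 0 -0.325 0.08 -6 0 0; 255 0 -0.375 0.093 -7 0 0; 255 0 -0.425 0.105 -8 0 0; 255 0 -0.47 0.116 -9 0 0")

```text
t: 22.15
position: [0.5118, 0.2372, 0.1656]
orientation: [-0.701, -0.069, 0.706, -0.068]
contact_force: [0.7, 0.3, -3.6]
opening: 0.342
```

```bash
python3 - <<'E'
from h import *
s=arm.sense();print(s["t"],s["position"],s["opening"]*87)
rel([.4705,.385,.12],193)
E
```

```text
22.15 [0.51182359 0.23724004 0.16556068] 29.721547500942506
t 22.15 shift [ 0.0459 -0.1529  0.0117] rot [-1.86  0.39  0.08] dist 0.16
```

Request:
move_arm(steps="255 0 -0.04 0.003 0 0 0; 255 0 -0.08 0.006 -1 0 0; 255 0.01 -0.12 0.009 -2 0.2 0; 255 0.03 -0.153 0.0117 -2 0.4 0; 255 0.046 -0.153 0.0117 -2 0.4 0; 255 0.046 -0.153 0.0117 -2 0.4 0")

```text
t: 22.9
position: [0.4692, 0.3834, 0.1171]
orientation: [-0.701, -0.08, 0.704, -0.082]
contact_force: [0.3, 0.0, -3.6]
opening: 0.337
```

```bash
python3 - <<'E'
from h import *
s=arm.sense();print(s["t"],s["position"],s["opening"]*87,s["contact_force"])
rel([.4705,.385,.0285],193)
cv2.imwrite("pics/w8.png",arm.get_image("wrist"));cv2.imwrite("pics/s8.png",cv2.resize(arm.get_image("scene")[50:250,250:550],None,fx=2.5,fy=2.5))
E
```

```text
22.9 [0.46923711 0.38336998 0.11711026] 29.282140789964718 [ 0.31741383  0.04038457 -3.59741131]
t 22.9 shift [ 0.0886 -0.0015 -0.002 ] rot [ 0.12  0.29 -0.15] dist 0.089
```

View pics/w8.png

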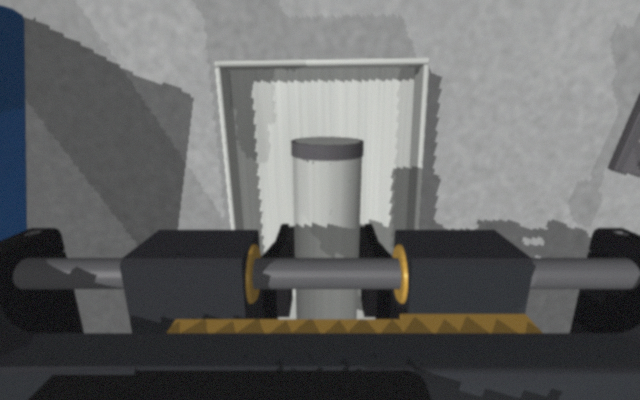

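View pics/s8.png

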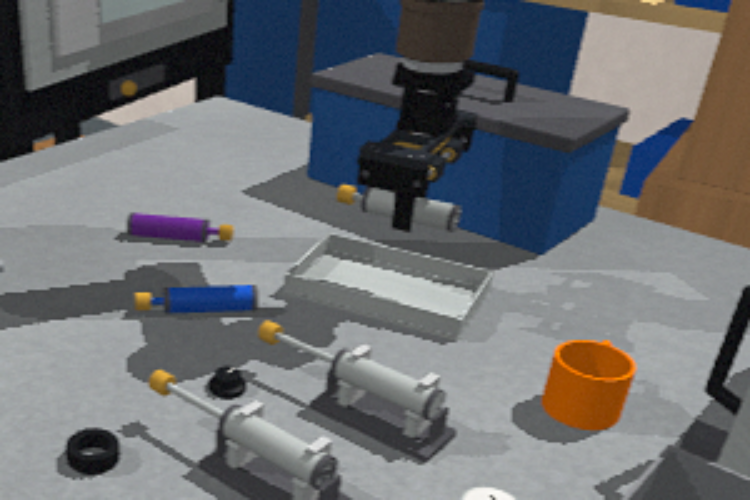

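Request:
move_arm(steps="255 0.03 -0.001 -0.002 0 0.3 0; 255 0.055 -0.001 -0.002 0 0.3 0; 255 0.075 -0.001 -0.002 0 0.3 0; 255 0.085 -0.001 -0.002 0 0.3 0; 255 0.088 -0.001 -0.002 0 0.3 0; 255 0.088 -0.001 -0.002 0 0.3 0")

```text
t: 23.75
position: [0.4731, 0.386, 0.0325]
orientation: [0.705, 0.081, -0.7, 0.08]
contact_force: [-0.7, -0.4, -3.6]
opening: 0.339
```

Request:
move_arm(steps="255 0.002 0 0 0 0 0; 255 0.004 0 0 0 0 0; 255 0.004 0 0 0 0 0; 255 0.004 0 0 0 0 0")

```text
t: 24.25
position: [0.4731, 0.386, 0.0285]
orientation: [0.705, 0.081, -0.7, 0.08]
contact_force: [-0.2, -0.2, -3.4]
opening: 0.337
```

Request:
move_arm(steps="220 0 0 0 0 0 0; 150 0 0 0 0 0 0; 130 0 0 0 0 0 0; 125 0 0 0 0 0 0; 125 0 0 0 0 0 0; 125 -0.03 0 0 0 0 0; 125 -0.08 0 0 0 0 0; 125 -0.13 0 0 0 0 0; 125 -0.16 0 0 0 0 0; 125 -0.16 0 0 0 0 0")

```text
t: 25.5
position: [0.4732, 0.3867, 0.1919]
orientation: [0.706, 0.083, -0.699, 0.078]
contact_force: [-0.1, -0.7, 0.2]
opening: 0.511
```

```bash
python3 - <<'E'
from h import *
s=arm.sense();print(s["t"],s["position"],s["opening"]*87,s["contact_force"])
im=arm.get_image("wrist");cv2.imwrite("pics/w9.png",im);cv2.imwrite("pics/s9.png",cv2.resize(arm.get_image("scene")[50:370,220:540],None,fx=1.8,fy=1.8));cv2.imwrite("pics/t9.png",arm.get_image("top"))
np.save("/tmp/s9.npy",np.r_[s["position"],s["orientation"]])
E
```

```text
25.5 [0.47317345 0.38674481 0.19187558] 44.467649863527775 [-0.06791246 -0.73090917  0.2369472 ]
```

View pics/w9.png

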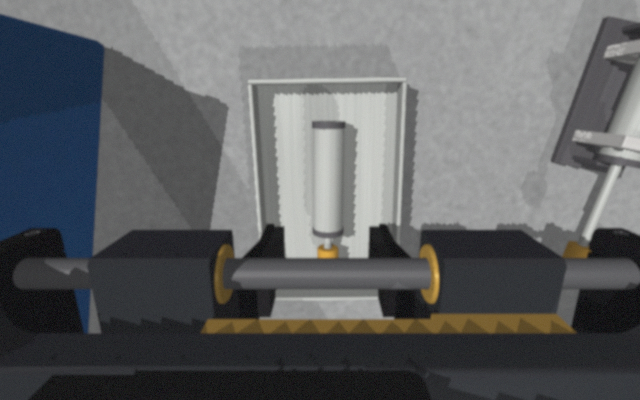

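View pics/s9.png

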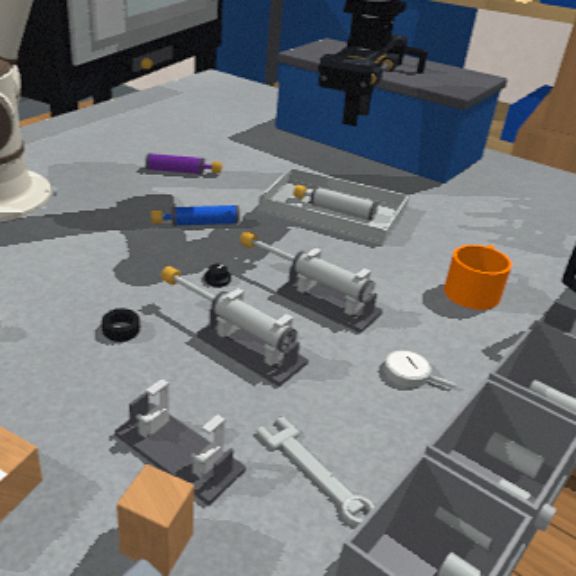

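View pics/t9.png

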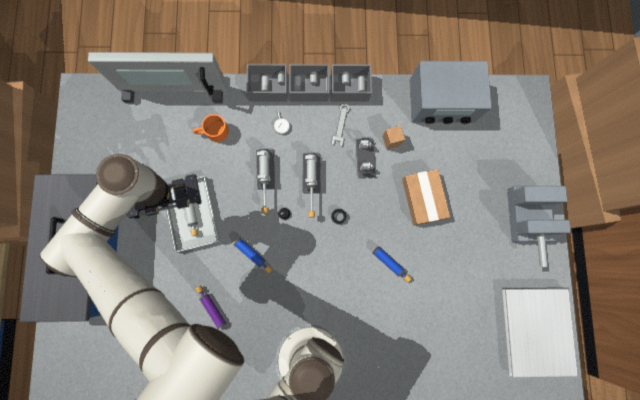

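The damper lies flat in the tray. Check the rod extensions and that it has stopped rolling.

```bash
python3 - <<'E'
from h import *
s=arm.sense();c=cam("wrist",s);im=arm.get_image("wrist");cv2.imwrite("pics/w10.png",im);old=cv2.imread("pics/w9.png")
print("diff",np.abs(im[60:220,240:410].astype(int)-old[60:220,240:410]).mean(), s["t"])
h=cv2.cvtColor(im,cv2.COLOR_BGR2HSV);cv2.imwrite("pics/w10z.png",cv2.resize(im[100:270,250:420],None,fx=4,fy=4,interpolation=cv2.INTER_CUBIC))
ct=cam("top");cs=cam("scene");t=arm.get_image("top");sc=arm.get_image("scene")
kt=[u for u,_ in knobs(t) if 170<u[0]<420 and 170<u[1]<250];ks=[u for u,_ in knobs(sc) if 270<u[0]<450 and u[1]<230]
print(kt,ks)
for z in(.045,.019): print(z,[onz(ct,u,z)[:2].round(4) for u in kt],[onz(cs,u,z)[:2].round(4) for u in ks])
for n,p in (("far",(328,124)),("near",(327.5,236))): print(n,onz(c,p,.03),onz(c,p,.019))
E
```

```text
diff 13.634730392156863 25.65
[(np.float64(265.0), np.float64(209.8)), (np.float64(311.0), np.float64(213.5)), (np.float64(194.0), np.float64(232.2))] [(np.float64(300.9), np.float64(84.7)), (np.float64(339.9), np.float64(141.9)), (np.float64(386.2), np.float64(155.6)), (np.float64(306.7), np.float64(169.8)), (np.float64(357.1), np.float64(182.1)), (np.float64(313.8), np.float64(201.8))]
0.045 [array([0.4625, 0.1421]), array([ 0.4499, -0.0032]), array([0.3932, 0.3623])] [array([-0.2973,  0.6484]), array([0.2564, 0.3023]), array([0.4208, 0.3282]), array([0.3157, 0.0966]), array([0.459 , 0.1444]), array([ 0.4446, -0.0033])]
0.019 [array([0.4662, 0.1448]), array([ 0.4533, -0.0036]), array([0.3954, 0.3695])] [array([-0.3638,  0.7099]), array([0.2188, 0.3457]), array([0.3918, 0.3729]), array([0.2812, 0.1293]), array([0.432 , 0.1796]), array([0.4168, 0.0242])]
far [0.52454174 0.39558341 0.03      ] [0.52387631 0.39538041 0.019     ]
near [0.4209004  0.37199536 0.03      ] [0.41641028 0.37092189 0.019     ]
```

View pics/w10z.png

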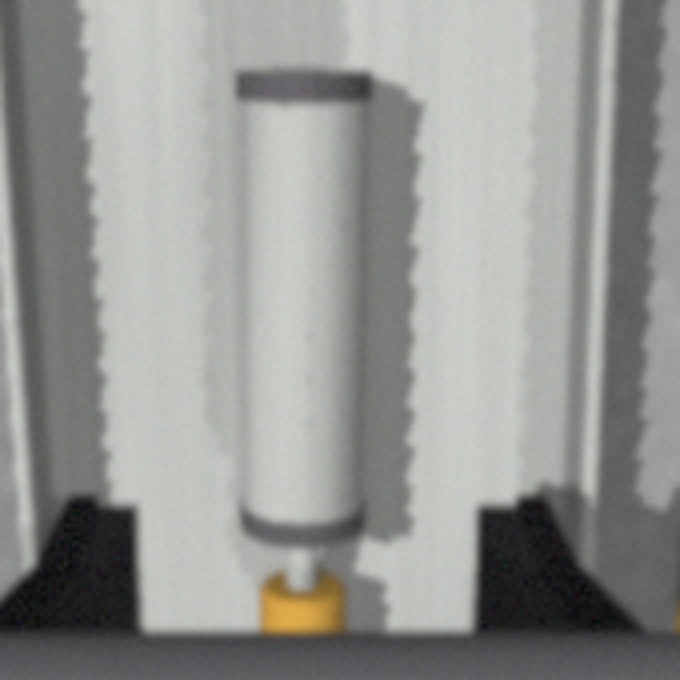

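Request:
move_arm(steps="125 -0.02 0 0 0 0 0; 125 -0.02 0 0 0 0 0; 125 -0.02 0 0 0 0 0; 125 -0.02 0 0 0 0 0; 125 -0.02 0 0 0 0 0; 125 -0.02 0 0 0 0 0")

```text
t: 26.55
position: [0.4716, 0.385, 0.2066]
orientation: [0.704, 0.08, -0.701, 0.081]
contact_force: [0.3, 0.5, 0.1]
opening: 0.513
```

```bash
python3 - <<'E'
from h import *
s=arm.sense();a=arm.get_image("wrist");t=arm.get_image("top");sc=arm.get_image("scene");b=arm.get_image("wrist")
print(s["t"],s["position"],s["contact_force"],np.abs(a.astype(int)-b)[60:220,240:410].mean())
print([u for u,_ in knobs(t) if 170<u[0]<420 and 170<u[1]<250],[u for u,_ in knobs(sc) if 270<u[0]<450 and u[1]<230])
t0=cv2.imread("pics/top0.png")
# bystander check: change map outside arm
d=cv2.absdiff(t,t0).max(2)
for n,(u,v) in dict(cup=(212,128),therm=(282,125),span=(341,125),bulb=(393,137),tape=(338,216),knob=(284,213)).items(): print(n,d[v-12:v+12,u-12:u+12].mean())
cv2.imwrite("pics/w11.png",b)
E
```

```text
26.55 [0.47157158 0.38495554 0.20662687] [0.25163681 0.53669378 0.07467554] 1.823345588235294
[(np.float64(264.9), np.float64(209.7)), (np.float64(311.0), np.float64(213.5)), (np.float64(194.0), np.float64(232.3))] [(np.float64(300.9), np.float64(85.0)), (np.float64(339.9), np.float64(141.9)), (np.float64(386.2), np.float64(155.6)), (np.float64(306.7), np.float64(169.6)), (np.float64(356.9), np.float64(182.0)), (np.float64(313.9), np.float64(201.8))]
cup 6.027777777777778
therm 6.319444444444445
span 7.800347222222222
bulb 6.296875
tape 5.836805555555555
knob 21.729166666666668
```

View pics/w11.png

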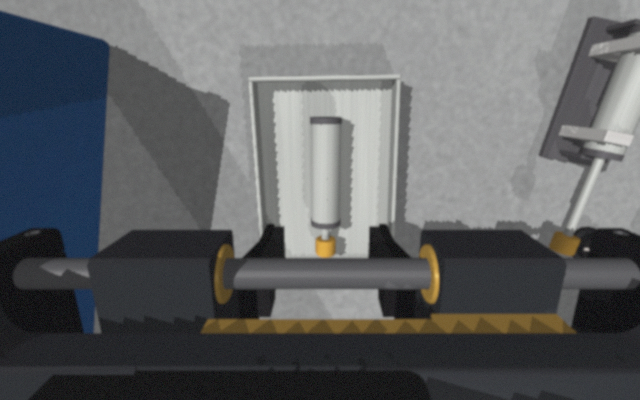

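Nothing is moving. The damper is in the middle of the tray with its rod home. The difference at the control knob is only the pulled-out left knob's shadow, as it still sits at (285,213). Handing in.

```bash
python3 - <<'E'
from cell import arm
print(arm.finish_job())
E
```

```text
the job is handed in; nothing more can be done
None
```

The right damper is the one that binds; it now lies flat in the tray, and I handed the job in at about 26.7 s of the 72 s allowed. No verdict was reported.

**Tests:** I pushed each rod home to a firm stop, left to right, then drew it out.

| Damper | Gripper travel when drawn out | Result |
|---|---|---|
| Left | about 65 mm, to a hard stop | sound, rod left fully out |
| Mid | about 65 mm, to a hard stop | sound, rod left fully out |
| Right | about 46 mm, stopped dead | binds |

The gripper travel reads about 3 mm more than the 62 mm stroke, which I put down to slip of the pads on the knob.

**Removal:** I pushed the right rod home again, moved the tube about 42 mm sideways through the clips' open side, lifted it and released it about 5 mm above the tray floor.

**Last checks:**
- **Rejected damper:** it lies flat near the middle of the tray and has stopped moving. Its knob is about 132 mm from the far end of the tube, where 135 mm means fully home, so they agree within measuring error.
- **Sound dampers:** both are in their clips, and their knob positions are consistent with the rods being fully out.
- **Bystanders:** none shows any displacement. The image difference was higher only at the control knob; I took this for a shadow, since the knob still sits in the same place.
- **Camera agreement:** the cameras agreed to about 2–5 mm on the sound dampers' knobs, and the tray measured 216 × 135 mm against the stated 220 × 140 mm.

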